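Put away the glaze samples

TASK

Put the glaze samples away: nudge every loose ball along the sample board until it drops into a dimple of its own, without ever lifting a ball off the board, and slide every flat tile lengthwise into a slot of its own in the green-walled rack, fully home against the back. Any dimple and any slot will do; leave the bowl, the jar and the brush alone.

Things in the scene. Friction and masses are not known exactly. Their poses are not given: they have to be found in the camera images.
- ball0_center (a point): centre of a loose glazed ceramic ball, blue, 30 mm diameter, about 32 g, lying on the sample board (it may be absent); it rolls when nudged and stops within a few cm when left
- ball1_center (a point): centre of a loose glazed ceramic ball, terracotta orange, 30 mm diameter, about 32 g, lying on the sample board (it may be absent); it rolls when nudged and stops within a few cm when left
- ball2_center (a point): centre of a loose glazed ceramic ball, dark green, 30 mm diameter, about 32 g, lying on the sample board (it may be absent); it rolls when nudged and stops within a few cm when left
- ball3_center (a point): centre of a loose glazed ceramic ball, near-black brown, 30 mm diameter, about 32 g, lying on the sample board (it may be absent); it rolls when nudged and stops within a few cm when left
- board: fixed wooden board; origin under its centre on the table, x towards the dimple row, y along it, z up. Flat floor 170 (x) by 200 (y) mm, 12 mm above the table; round it a 26 mm wide margin sloping up outwards 16 degrees (balls roll back), then a dark rim 10 mm thick, top 32 mm above the table. Four dimples 31 mm wide, 7 mm deep in the floor at x = +48, y = -75, -25, 25, 75 mm
- dimple0 (a point): where the centre of a ball lies when it sits in the middle of dimple 0 (20 mm above the table, 8 mm above the board's floor; a ball on the floor has its centre 15 mm above the floor). Axes as the board's
- dimple1 (a point): where the centre of a ball lies when it sits in the middle of dimple 1 (20 mm above the table, 8 mm above the board's floor; a ball on the floor has its centre 15 mm above the floor). Axes as the board's
- dimple2 (a point): where the centre of a ball lies when it sits in the middle of dimple 2 (20 mm above the table, 8 mm above the board's floor; a ball on the floor has its centre 15 mm above the floor). Axes as the board's
- dimple3 (a point): where the centre of a ball lies when it sits in the middle of dimple 3 (20 mm above the table, 8 mm above the board's floor; a ball on the floor has its centre 15 mm above the floor). Axes as the board's
- tile0_center (a point): centre of a loose flat blue glazed tile, 80 mm long (its x), 44 mm wide (y), 12 mm thick (z), about 90 g, lying flat on the table in front of the rack (it may be absent)
- tile1_center (a point): centre of a loose flat terracotta orange glazed tile, 80 mm long (its x), 44 mm wide (y), 12 mm thick (z), about 90 g, lying flat on the table in front of the rack (it may be absent)
- tile2_center (a point): centre of a loose flat dark green glazed tile, 80 mm long (its x), 44 mm wide (y), 12 mm thick (z), about 90 g, lying flat on the table in front of the rack (it may be absent)
- rack: fixed low rack, green walls and clear roof; origin at the centre of its floor (the table top), x points into the slots, away from the robot, y along the row. Three slots centred at y = -58, 0, +58 mm, each 48 mm wide, 15 mm high, 74 mm deep; mouths at x = -37 mm, back wall at x = +37 mm. Walls 10 mm thick; roof top 22 mm above the table; 184 mm wide in all
- slot0 (a point): where a tile's centre lies when the tile is fully home in slot 0, against the back wall; 6 mm above the table. Axes as the rack's. The tile's rear end then stands 6 mm out of the mouth
- slot1 (a point): where a tile's centre lies when the tile is fully home in slot 1, against the back wall; 6 mm above the table. Axes as the rack's. The tile's rear end then stands 6 mm out of the mouth
- slot2 (a point): where a tile's centre lies when the tile is fully home in slot 2, against the back wall; 6 mm above the table. Axes as the rack's. The tile's rear end then stands 6 mm out of the mouth
- pinch_pot_center (a point): bystander: middle of a terracotta bowl, 80 mm wide, 55 mm high
- glaze_jar_center (a point): bystander: middle of an amber jar, 60 mm wide, 90 mm high
- brush_grip (a point): bystander: handle of a brush lying on the table
Things that resemble listed ones, but are neither listed nor needed, are in the scene too. What is meant by the rack is not blue, and is the smaller of those in its own colour.

How it is judged:
By the outcome, as a careful person would: the job done as asked, in the order asked, and still so for the second after the job is handed in, with the robot touching nothing.
Of ball0, ball1, ball2, ball3 only 3 to 4 are there at a start; the rules pass over those that are not, and their reading is None.
Of tile0, tile1, tile2 only 2 to 3 are there at a start; the rules pass over those that are not, and their reading is None.
At some moment in a run one of ball0, ball1, ball2, ball3 may be knocked a few centimetres aside while the robot is not near it.
Once in a run the grip may slacken for a moment while it holds something.
It also fails if it takes over 210 s, if anything falls off the work surface, if the arm or the gripper's body presses on something with over 40 N, if the wrist force passes 120 N, or if a joint passes its speed limit or range.

ROBOT

A 6-joint arm with a two-finger parallel gripper is mounted at the origin on the work surface. World frame = base frame: x ahead of the robot, y to its left, z up, the work surface at z = 0. Lengths are in m, angles in degrees, forces in N, time in s.
With the tool pointing down it reaches from about 0.25 to 0.725 m from the base axis. Payload 9.7 kg.
Tool frame: the origin (TCP) lies on the centre line of the jaws, within the pads' length; the fingertips stand 19 mm ahead of it and the grasp point (between the pads) is the TCP (bot.tcp_to_tips is the z of the fingertips in the tool frame, in m); z points along the fingers, y is the line along which they close (so a half turn about z gives the same grasp; the last joint's range is limited). The gripper opens to 85 mm and grips with 20 to 120 N. Pads are 22 mm wide; open, the fingers measure 114 mm over their backs; the gripper's body (76 mm by 85 mm) begins 54 mm behind the grasp point. The pads swing forward as they close: fully open they stand 13 mm farther back than shut.
Start: joints at [-68.468, 4.979, 10.078, 95.1, 0, 90], TCP at [0.202, -0.512, 0.25] pointing down, gripper open.
Joint ranges: [-179.16, 179.16], [-48.56, 103.87], [-65.8, 70.77], [-126.05, 130.52], [-82.76, 87.17], [-180, 180]. Speed limits (degrees/s): [127.2, 127.2, 147.25, 180, 180, 180].

INTERFACE

Orientations are given as [roll, pitch, yaw] about the fixed x, y, z axes, in that order (R = Rz(yaw) Ry(pitch) Rx(roll)).
In Python, from workcell import bot gives the robot as it stands. The module is installed in compiled form; this text tells all that it offers.
- The arm moves only by the tool play_rows, never from a script. Its argument "increments" is a list of rows, each an object with "slide": the shift along the tool's x, y, z in mm, a list of three; "angular": the turn, a rotation vector about the tool's x, y, z in degrees, a list of three; "claw": the opening, from -1 (shut) to 1 (fully open). In form: [{"slide": [x, y, z], "angular": [rx, ry, rz], "claw": claw}, ...]. A call has 1 to 8 rows; each row shifts and turns the commanded pose from where the row before left it, along the tool's axes as they then stand; what a row does not reach is not made up. A row lasts 1/10 s, in which the tool goes at most 50 mm and 8.59 degrees, less where a joint would pass 70% of its speed; a pose out of reach is approached as far as the arm can. A call is refused whole if a number of a shift passes 50 or a number of a turn 8.59, either way. A call with a gripper value outside its range is refused whole. The fingers move at their own pace and stop on an object; "squeeze" is the grip in N (left out, the last holds). Time passes only in rows, so rows that do not move let the fingers close. It gives the time, the measured TCP pose, the force, the opening and the grip force at its end, in the units of the state.
- bot.get_obs(): the state, without advancing time (a new reading comes with each control period).
- bot.camera(name): name is "scene" or "top" or "wrist"; returns the picture (384x512x3 uint8, red, green, blue); there is no depth.
- bot.camera_info(name): a dict with "fovy" (degrees; the focal length in pixels is half the picture's height over the tangent of half this angle, whatever the lens; pixels are square), "cx", "cy" (the principal point, pixels), "R" (3x3) and "t" (3): a world point X has camera coordinates R X + t. Camera axes: x right, y down, z forward; pixel columns grow to the right and rows downward; lengths in m; the calibration is good to about 2 mm. A picture is of the moment at which its call begins: read the wrist's pose just before it. camera_info takes no time and is no camera call; for the wrist camera it gives the pose at the moment of the call.
- bot.job_done(): hands the job in; it is judged then, once.
The state is a dict: "time": time; "q": joint angles; "qd": joint speeds; "joint_efforts": joint torques, N m; "ee_pos": TCP position; "tcp_rot": TCP orientation; "wrist_force": force on the tool from outside, world axes, zero at the start; "torque": the same for the moment, N m; "opening": finger opening in m; "grasp_force": force on a finger pad.
Only numpy, scipy, OpenCV 4.12 (cv2) and the standard library are available. Lean on these libraries where they do the work, as an engineer would, in place of code of your own. Each camera call takes 0.05 s, during which the arm holds its last target. There are 200 camera calls.

## Working session

There is one attempt and no reset: what is moved stays moved. The work goes in short steps, Python scripts to look and compute and a tool call to move; the robot and the scene stay as the last step left them, time stands still between calls to the robot, and variables do not carry over. Pictures are saved under pics/ and viewed, at most 14 in all, crops included, and the job is handed in when it is done.

Besides the shell and the picture viewer there is one more tool, called as name(argument=value, ...), one argument or row to a line, values as JSON. play_rows: Moves the arm, as the interface text tells. Its arguments: {"type":"object","properties":{"increments":{"type":"array"},"squeeze":{"type":"number"}},"required":["increments"]}

```bash
mkdir -p pics; cat > h.py <<'E'
import numpy as np, cv2
from workcell import bot
def snap(n,f=None):
    i=bot.camera_info(n); im=bot.camera(n)
    if f: cv2.imwrite('pics/'+f,cv2.cvtColor(im,cv2.COLOR_RGB2BGR))
    return im,i
def ray(i,u,v,z):
    f=192/np.tan(np.radians(i['fovy'])/2); R=np.array(i['R']);t=np.array(i['t'])
    d=R.T@np.array([(u-i['cx'])/f,(v-i['cy'])/f,1]); c=-R.T@t
    return c+d*(z-c[2])/d[2]
def proj(i,X):
    f=192/np.tan(np.radians(i['fovy'])/2); p=np.array(i['R'])@np.array(X)+np.array(i['t'])
    return f*p[0]/p[2]+i['cx'],f*p[1]/p[2]+i['cy']
E
python3 - <<'E'
from h import *
for n in ('scene','top'):
    im,i=snap(n,n+'0.png'); print(n,i)
print(bot.get_obs())
E
```

```text
scene {'fovy': 51.84030508127501, 'cx': 258.4648623691649, 'cy': 189.87926828604188, 'R': array([[-0.32866856,  0.94442974,  0.00542595],
       [ 0.69588355,  0.24604888, -0.67468959],
       [-0.63853196, -0.21797343, -0.73808165]]), 't': array([ 0.23840804, -0.27196737,  1.3735964 ])}
top {'fovy': 45.77123932739436, 'cx': 259.7779525180124, 'cy': 184.23297018091174, 'R': array([[ 0.00648518, -0.99970573, -0.02337498],
       [-0.99449497, -0.00400311, -0.10470785],
       [ 0.10458346,  0.02392535, -0.99422828]]), 't': array([-0.06484534,  0.48977989,  1.41812496])}
{'time': 0.1, 'q': array([-6.84698216e+01,  5.01038269e+00,  1.00391484e+01,  9.50989274e+01,
        1.59109027e-03,  8.99992666e+01]), 'qd': array([-0.02470474, -0.06000964,  0.19154409,  0.08439851,  0.05314444,
       -0.01585628]), 'joint_efforts': array([ 4.93402695e-04, -5.21562874e+01,  4.65650225e+01,  1.62182125e-02,
        6.30840404e-06,  6.23927065e-06]), 'ee_pos': array([ 0.20178827, -0.51145903,  0.24963197]), 'tcp_rot': array([-1.79929838e+02, -1.59198718e-03,  2.15309099e+01]), 'wrist_force': array([0.57455148, 0.24844189, 0.17162625]), 'torque': array([ 0.03683069, -0.0040722 ,  0.01152455]), 'grasp_force': 0.0, 'opening': 0.08526799135977271}
```

View pics/top0.png

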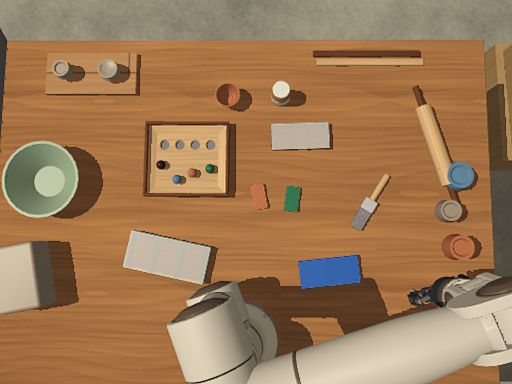

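View pics/scene0.png

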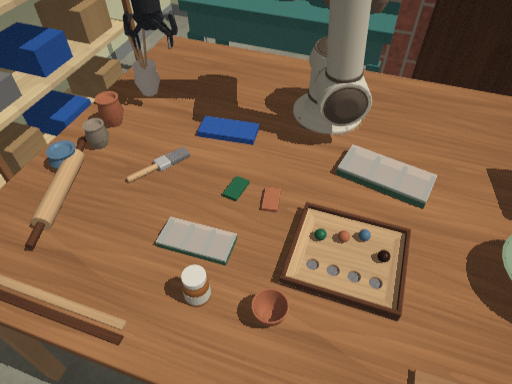

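Candidates in the top view: racks at (301,136) small green, (168,257) large green, and (330,271) blue. I choose (301,136), with its mouths facing the robot. The tiles are orange (260,196) and green (292,198); no blue tile is visible, since the blue item at (330,271) is rack-sized. The balls are brown (161,165), blue (177,180), orange (193,173) and green (211,169), and the dimples are in row 145.

```bash
python3 - <<'E'
from h import *
im,i=snap('top')
for n,u,v,z in [('brown',161,165,.027),('blue',177,180,.027),('or',193,173,.027),('gr',211,169,.027),('d',165,145,.012),('d',180,145,.012),('d',195,145,.012),('d',210,145,.012),('tileO',260,196,.012),('tileG',292,198,.012),('rack',301,136,.022),('bl',330,271,.02)]:
    print(n,ray(i,u,v,z).round(3))
w=bot.camera_info('wrist'); print(w); o=bot.get_obs()
from scipy.spatial.transform import Rotation as Ro
R=Ro.from_euler('xyz',o['tcp_rot'],degrees=True).as_matrix()
c=-w['R'].T@w['t']; print('cam in tool',R.T@(c-o['ee_pos']),'\n', R.T@w['R'].T)
big=cv2.resize(im[105:295,115:345],None,fx=3.4,fy=3.1,interpolation=cv2.INTER_CUBIC)
cv2.imwrite('pics/crop1.png',big[:,:,::-1])
E
```

```text
brown [0.55  0.254 0.027]
blue [0.502 0.201 0.027]
or [0.525 0.151 0.027]
gr [0.538 0.094 0.027]
d [0.618 0.247 0.012]
d [0.618 0.198 0.012]
d [0.619 0.149 0.012]
d [0.619 0.1   0.012]
tileO [ 0.454 -0.063  0.012]
tileG [ 0.448 -0.165  0.012]
rack [ 0.647 -0.193  0.022]
bl [ 0.22  -0.282  0.02 ]
{'fovy': 69.60891058518324, 'cx': 251.13508522689528, 'cy': 189.84959898459635, 'R': array([[ 3.67476201e-01, -9.30032539e-01, -8.47331395e-04],
       [-8.95576048e-01, -3.54107091e-01,  2.69354248e-01],
       [-2.50808261e-01, -9.82224261e-02, -9.63040794e-01]]), 't': array([-0.54947439, -0.03512567,  0.37810931])}
cam in tool [ 0.06828475 -0.00022467 -0.12337701] 
 [[ 4.81011745e-04 -9.63037456e-01 -2.69367085e-01]
 [ 9.99999871e-01  4.19131193e-04  2.87238677e-04]
 [-1.63721457e-04 -2.69367188e-01  9.63037534e-01]]
```

View pics/crop1.png

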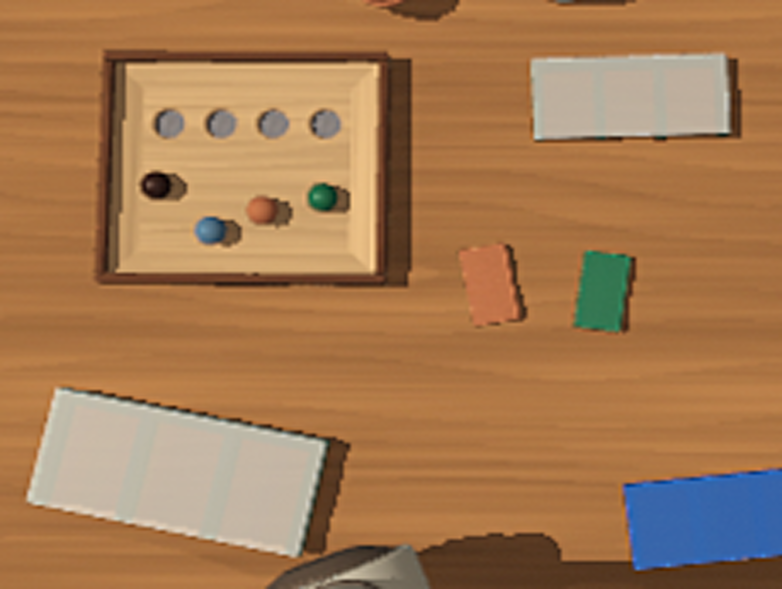

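The crop confirms it: the small green-edged rack is at the upper right, with two tiles (orange and green) in front of it and four balls on the board. I'll do the balls first, looking from above.

play_rows(
  increments=[
    {"slide":[0,0,0],"angular":[0,0,-8.56],"claw":0.4},
    {"slide":[0,0,0],"angular":[0,0,-8.56],"claw":0.4},
    {"slide":[0,0,0],"angular":[0,0,-8.56],"claw":0.4},
    {"slide":[0,0,0],"angular":[0,0,-8.56],"claw":0.4},
    {"slide":[0,0,0],"angular":[0,0,-8.56],"claw":0.4},
    {"slide":[0,0,0],"angular":[0,0,-8.56],"claw":0.4},
    {"slide":[0,0,0],"angular":[0,0,-8.56],"claw":0.4},
    {"slide":[0,0,0],"angular":[0,0,-8.56],"claw":0.4},
  ],
  squeeze=20,
)

```text
time: 0.95
ee_pos: [0.2018, -0.5115, 0.25]
tcp_rot: [-180.0, -0.0, 90.4]
wrist_force: [0.0, -0.1, 0.6]
opening: 0.0596
grasp_force: 0.0
```

play_rows(
  increments=[
    {"slide":[44,22,0],"angular":[0,0,0],"claw":0.4},
    {"slide":[44,22,0],"angular":[0,0,0],"claw":0.4},
    {"slide":[44,22,0],"angular":[0,0,0],"claw":0.4},
    {"slide":[44,22,0],"angular":[0,0,0],"claw":0.4},
    {"slide":[44,22,0],"angular":[0,0,0],"claw":0.4},
    {"slide":[44,22,0],"angular":[0,0,0],"claw":0.4},
    {"slide":[44,22,0],"angular":[0,0,0],"claw":0.4},
    {"slide":[44,22,0],"angular":[0,0,0],"claw":0.4},
  ],
)

```text
time: 1.75
ee_pos: [0.3781, -0.1577, 0.2503]
tcp_rot: [180.0, 0.0, 90.0]
wrist_force: [1.8, -1.1, -0.1]
opening: 0.0599
grasp_force: 0.0
```

play_rows(
  increments=[
    {"slide":[44,22,-3],"angular":[0,0,0],"claw":0.4},
    {"slide":[44,22,-3],"angular":[0,0,0],"claw":0.4},
    {"slide":[44,22,-3],"angular":[0,0,0],"claw":0.4},
    {"slide":[44,22,-3],"angular":[0,0,0],"claw":0.4},
    {"slide":[44,22,-3],"angular":[0,0,0],"claw":0.4},
    {"slide":[44,22,-3],"angular":[0,0,0],"claw":0.4},
    {"slide":[44,22,-3],"angular":[0,0,0],"claw":0.4},
    {"slide":[0,0,0],"angular":[0,0,0],"claw":0.4},
  ],
)

```text
time: 2.55
ee_pos: [0.5332, 0.1529, 0.2692]
tcp_rot: [-179.9, -0.0, 90.3]
wrist_force: [-0.9, 0.1, -1.5]
opening: 0.0598
grasp_force: 0.0
```

play_rows(
  increments=[
    {"slide":[40,12,-10],"angular":[0,0,0],"claw":0.4},
    {"slide":[20,10,-10],"angular":[0,0,0],"claw":0.4},
    {"slide":[0,0,0],"angular":[0,0,0],"claw":0.4},
    {"slide":[0,0,0],"angular":[0,0,0],"claw":0.4},
  ],
)

```text
time: 2.95
ee_pos: [0.5537, 0.2083, 0.2908]
tcp_rot: [-180.0, 0.0, 90.0]
wrist_force: [0.3, -0.2, 0.1]
opening: 0.0598
grasp_force: 0.0
```

```bash
python3 - <<'E'
from h import *
im,i=snap('wrist','w1.png'); o=bot.get_obs(); print(o['ee_pos'],o['tcp_rot'],o['time'])
E
```

```text
[0.55346888 0.20781177 0.29085577] [-1.79953328e+02  3.08583142e-02  9.00023253e+01] 3.0
```

View pics/w1.png

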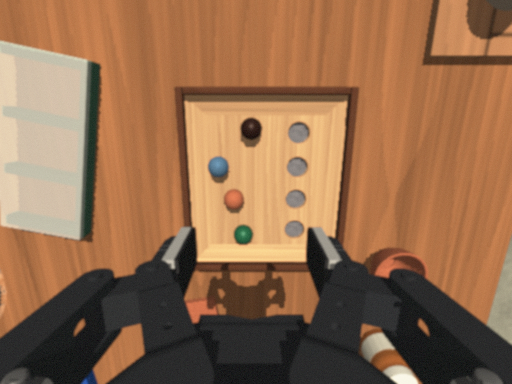

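The wrist view shows brown (251,128), blue (219,167), orange (234,200) and green (243,234), with dimples at (299,132), (297,167), (296,199) and (294,229). Next I'll segment them.

```bash
cat >> h.py <<'E'
def blobs(m,lo,hi):
    n,_,s,c=cv2.connectedComponentsWithStats(m.astype(np.uint8))
    return [(tuple(c[k].round(1)),int(s[k,4])) for k in range(1,n) if lo<=s[k,4]<=hi]
def masks(im):
    hsv=cv2.cvtColor(im,cv2.COLOR_RGB2HSV).astype(int); H,S,V=hsv[...,0],hsv[...,1],hsv[...,2]
    return dict(blue=(H>95)&(H<118)&(S>90)&(V>60),orange=(H<11)&(S>115)&(V>120),green=(H>60)&(H<92)&(S>110)&(V>30),brown=(V<45)&(H<100),dimple=(S<60)&(V>90)&(V<190))
def board(im,i,roi):
    x0,y0,x1,y1=roi; out={}
    for k,m in masks(im[y0:y1,x0:x1]).items():
        for (c,a) in blobs(m,60,800):
            z=.012 if k=='dimple' else .027
            out.setdefault(k,[]).append((ray(i,c[0]+x0,c[1]+y0,z).round(4).tolist()[:2],a,(round(c[0]+x0),round(c[1]+y0))))
    return out
E
python3 - <<'E'
from h import *
im,i=snap('wrist')
for k,v in board(im,i,(190,95,350,255)).items(): print(k,*v,sep='\n  ')
E
```

```text
blue
  ([0.5061, 0.2027], 232, (218, 166))
orange
  ([0.5275, 0.1545], 274, (234, 198))
green
  ([0.5409, 0.0978], 200, (243, 234))
brown
  ([0.5528, 0.249], 98, (251, 133))
  ([0.6495, 0.0794], 168, (313, 245))
  ([0.463, 0.0827], 75, (192, 243))
dimple
  ([0.6205, 0.2488], 276, (298, 132))
  ([0.6205, 0.2], 248, (297, 166))
  ([0.6205, 0.1506], 223, (295, 198))
  ([0.6206, 0.101], 194, (294, 228))
  ([0.6712, 0.0772], 316, (325, 242))
```

play_rows(
  increments=[
    {"slide":[-36.5,-4,27],"angular":[0,0,0],"claw":0.4},
    {"slide":[-36.5,-4,27],"angular":[0,0,0],"claw":0.4},
    {"slide":[-36.5,-4,27],"angular":[0,0,0],"claw":0.4},
    {"slide":[0,0,40],"angular":[0,0,0],"claw":0.4},
    {"slide":[0,0,40],"angular":[0,0,0],"claw":0.4},
    {"slide":[0,0,40],"angular":[0,0,0],"claw":0.4},
    {"slide":[0,0,30],"angular":[0,0,0],"claw":0.4},
    {"slide":[0,0,0],"angular":[0,0,0],"claw":0.4},
  ],
)

```text
time: 3.85
ee_pos: [0.5386, 0.0975, 0.056]
tcp_rot: [-179.6, 0.1, 89.9]
wrist_force: [-0.7, 0.3, -0.4]
opening: 0.0595
grasp_force: 0.0
```

```bash
python3 - <<'E'
from h import *
im,i=snap('wrist','w2.png'); o=bot.get_obs(); print(o['ee_pos'],o['tcp_rot'],o['time'])
for X in [(.541,.098,.027),(.6205,.1,.012)]: print(proj(i,X))
E
```

```text
[0.54008133 0.09790066 0.05904867] [-1.79805648e+02  3.98502798e-02  8.99509467e+01] 3.9
(np.float64(255.5577217037245), np.float64(230.5099528979225))
(np.float64(378.39722082500896), np.float64(218.3320021059328))
```

View pics/w2.png

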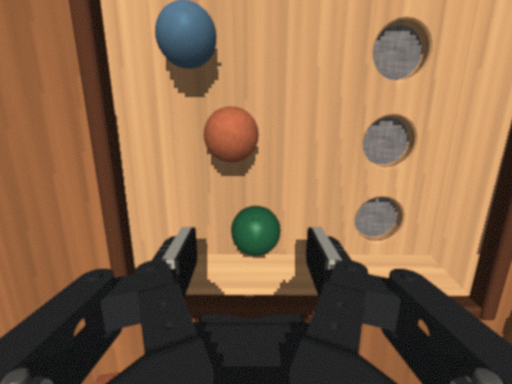

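Green is centred between the fingers at (256,231), as predicted, and its dimple is at (378,218). I'll lower, loosely cage the ball and look at the depth.

play_rows(
  increments=[
    {"slide":[0,1,14],"angular":[0,0,0],"claw":0.4},
    {"slide":[0,0,10],"angular":[0,0,0],"claw":0.2},
    {"slide":[0,0,0],"angular":[0,0,0],"claw":0},
    {"slide":[0,0,0],"angular":[0,0,0],"claw":-0.18},
    {"slide":[0,0,0],"angular":[0,0,0],"claw":-0.18},
  ],
)

```text
time: 4.4
ee_pos: [0.5431, 0.0991, 0.037]
tcp_rot: [179.9, -0.0, 90.0]
wrist_force: [-0.4, -0.4, -0.7]
opening: 0.0348
grasp_force: 0.0
```

```bash
python3 - <<'E'
from h import *
im,i=snap('wrist'); o=bot.get_obs(); print(o['ee_pos'],o['tcp_rot'],o['wrist_force'],o['opening'],o['grasp_force'])
m=masks(im)
print('green',blobs(m['green'],60,5000),proj(i,(.541,.098,.027)))
E
```

```text
[0.54311908 0.09908037 0.03694152] [ 1.79945089e+02 -9.84960151e-03  9.00178035e+01] [ 1.5178798  -0.43195962  0.2089589 ] 0.03499315773772114 0.0
green [((np.float64(246.4), np.float64(248.1)), 2188)] (np.float64(247.21513287647244), np.float64(248.0993853446865))
```

play_rows(
  increments=[
    {"slide":[0,6,0],"angular":[0,0,0],"claw":-0.18},
    {"slide":[0,10,0],"angular":[0,0,0],"claw":-0.18},
    {"slide":[0,10,0],"angular":[0,0,0],"claw":-0.18},
    {"slide":[0,10,0],"angular":[0,0,0],"claw":-0.18},
    {"slide":[0.5,10,0],"angular":[0,0,0],"claw":-0.18},
    {"slide":[0.5,10,0],"angular":[0,0,0],"claw":-0.18},
    {"slide":[0.5,8,0],"angular":[0,0,0],"claw":-0.18},
    {"slide":[0,6,0],"angular":[0,0,0],"claw":-0.18},
  ],
)

```text
time: 5.25
ee_pos: [0.6135, 0.1006, 0.0361]
tcp_rot: [-180.0, -0.0, 90.0]
wrist_force: [0.3, 0.9, 0.8]
opening: 0.0346
grasp_force: 0.0
```

play_rows(
  increments=[
    {"slide":[0,5,0],"angular":[0,0,0],"claw":-0.18},
    {"slide":[0,4,0],"angular":[0,0,0],"claw":-0.18},
    {"slide":[0,2,0],"angular":[0,0,0],"claw":-0.18},
    {"slide":[0,0,0],"angular":[0,0,0],"claw":-0.18},
    {"slide":[0,0,0],"angular":[0,0,0],"claw":-0.18},
  ],
)

```text
time: 5.75
ee_pos: [0.6235, 0.1005, 0.0363]
tcp_rot: [-180.0, 0.0, 90.0]
wrist_force: [-1.0, -0.3, -0.2]
opening: 0.0346
grasp_force: 0.0
```

```bash
python3 - <<'E'
from h import *
im,i=snap('wrist','w3.png'); o=bot.get_obs(); print(o['ee_pos'],o['tcp_rot'],o['wrist_force'],o['opening'],o['grasp_force'])
m=masks(im)
for (c,a) in blobs(m['green'],60,5000): print('green',c,a,ray(i,*c,.027),ray(i,*c,.020))
E
```

```text
[0.62355288 0.10048014 0.03634193] [-1.79996080e+02 -1.88600891e-03  9.00134165e+01] [0.34601556 0.12977715 0.49172799] 0.035024354649357096 0.0
green (np.float64(248.5), np.float64(243.3)) 2024 [0.62215078 0.10252701 0.027     ] [0.62208274 0.09902077 0.02      ]
```

View pics/w3.png

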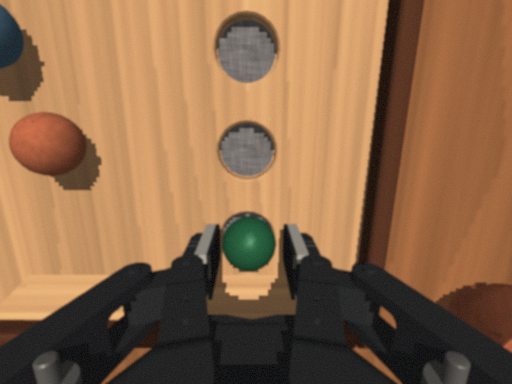

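The ball seems dropped (apparent size shrank, position matches). I'll open a little, rise, and go to orange.

play_rows(
  increments=[
    {"slide":[0,-1,0],"angular":[0,0,0],"claw":0},
    {"slide":[0,0,-15],"angular":[0,0,0],"claw":0},
    {"slide":[0,0,-30],"angular":[0,0,0],"claw":0.2},
    {"slide":[18,-30,-10],"angular":[0,0,0],"claw":0.4},
    {"slide":[18,-32,0],"angular":[0,0,0],"claw":0.4},
    {"slide":[18,-33,0],"angular":[0,0,0],"claw":0.4},
    {"slide":[0,0,0],"angular":[0,0,0],"claw":0.4},
    {"slide":[0,0,0],"angular":[0,0,0],"claw":0.4},
  ],
)

```text
time: 6.6
ee_pos: [0.5277, 0.155, 0.0928]
tcp_rot: [179.9, -0.0, 90.1]
wrist_force: [0.6, -0.2, -0.1]
opening: 0.06
grasp_force: 0.0
```

```bash
cat >> h.py <<'E'
def look(f=None):
    o=bot.get_obs(); im,i=snap('wrist',f); print(o['time'],o['ee_pos'].round(4),o['tcp_rot'].round(1))
    for k,m in masks(im[:340]).items():
        for c,a in blobs(m,150,9000):
            p=ray(i,*c,.027)[:2].round(4); q=ray(i,*c,.020)[:2].round(4)
            if p[0]<.65 and p[0]>.46 and p[1]>.07 and p[1]<.29: print(k,np.round(c),a,p,q,'move',((p-o['ee_pos'][:2])[::-1]*1000).round(1))
E
python3 -c "
from h import *
look()"
```

```text
6.6 [0.5277 0.155  0.0928] [179.9  -0.   90.1]
blue [219. 144.] 1264 [0.506 0.203] [0.5052 0.2023] move [ 48.  -21.7]
orange [250. 210.] 1142 [0.5274 0.1552] [0.5274 0.1527] move [ 0.2 -0.3]
green [373. 266.] 379 [0.6222 0.11  ] [0.6257 0.1058] move [-45.   94.5]
brown [152. 116.] 680 [0.4623 0.2208] [0.4599 0.2207] move [ 65.8 -65.4]
brown [290.  64.] 1122 [0.5523 0.2531] [0.5532 0.2542] move [98.1 24.6]
dimple [383.  77.] 1146 [0.612  0.2456] [0.6151 0.2464] move [90.6 84.3]
dimple [374. 147.] 962 [0.6117 0.2008] [0.6149 0.1999] move [45.8 84. ]
dimple [367. 209.] 801 [0.6118 0.1559] [0.615  0.1534] move [ 0.9 84.1]
dimple [175. 247.] 419 [0.4707 0.1257] [0.4686 0.1221] move [-29.3 -57. ]
dimple [327. 246.] 408 [0.5852 0.1262] [0.5874 0.1226] move [-28.8  57.5]
```

play_rows(
  increments=[
    {"slide":[0,0,30],"angular":[0,0,2.8],"claw":0.4},
    {"slide":[0,0,20],"angular":[0,0,0],"claw":0.4},
    {"slide":[0,0,7],"angular":[0,0,0],"claw":0.2},
    {"slide":[0,0,0],"angular":[0,0,0],"claw":0},
    {"slide":[0,0,0],"angular":[0,0,0],"claw":-0.18},
    {"slide":[0,0,0],"angular":[0,0,0],"claw":-0.18},
    {"slide":[0,6,0],"angular":[0,0,0],"claw":-0.18},
    {"slide":[0,10,0],"angular":[0,0,0],"claw":-0.18},
  ],
)

```text
time: 7.45
ee_pos: [0.5445, 0.1538, 0.0351]
tcp_rot: [179.9, -0.0, 87.2]
wrist_force: [-0.4, 0.2, 0.2]
opening: 0.0351
grasp_force: 0.0
```

play_rows(
  increments=[
    {"slide":[0,10,0],"angular":[0,0,0],"claw":-0.18},
    {"slide":[0,10,0],"angular":[0,0,0],"claw":-0.18},
    {"slide":[0,10,0],"angular":[0,0,0],"claw":-0.18},
    {"slide":[0,10,0],"angular":[0,0,0],"claw":-0.18},
    {"slide":[0,10,0],"angular":[0,0,0],"claw":-0.18},
    {"slide":[0,8,0],"angular":[0,0,0],"claw":-0.18},
    {"slide":[0,0,0],"angular":[0,0,0],"claw":-0.18},
    {"slide":[0,0,0],"angular":[0,0,0],"claw":-0.18},
  ],
)

```text
time: 8.25
ee_pos: [0.6015, 0.1508, 0.0341]
tcp_rot: [-180.0, 0.0, 87.2]
wrist_force: [-0.4, -0.9, -0.5]
opening: 0.0347
grasp_force: 0.0
```

```bash
python3 -c "
from h import *
look()"
```

```text
8.25 [0.6015 0.1508 0.0341] [-180.     0.    87.2]
blue [ 40. 157.] 3033 [0.5038 0.2039] [0.4984 0.2031] move [ 53.1 -97.7]
orange [254. 248.] 2333 [0.603 0.151] [0.6029 0.1474] move [0.2 1.5]
green [282. 306.] 390 [0.6171 0.115 ] [0.6177 0.1094] move [-35.8  15.6]
brown [124.  33.] 3163 [0.5527 0.2541] [0.5499 0.2559] move [103.3 -48.8]
dimple [280.  52.] 2481 [0.6186 0.2437] [0.6193 0.245 ] move [92.9 17.1]
dimple [282. 151.] 1895 [0.6186 0.201 ] [0.6193 0.2   ] move [50.2 17.1]
dimple [292. 232.] 746 [0.6227 0.1593] [0.6237 0.1561] move [ 8.5 21.2]
dimple [205. 242.] 363 [0.5777 0.1558] [0.5762 0.1524] move [  5.  -23.8]
```

play_rows(
  increments=[
    {"slide":[0,6,0],"angular":[0,0,0],"claw":-0.18},
    {"slide":[0,6,0],"angular":[0,0,0],"claw":-0.18},
    {"slide":[0,5,0],"angular":[0,0,0],"claw":-0.18},
    {"slide":[0,5,0],"angular":[0,0,0],"claw":-0.18},
    {"slide":[0,0,0],"angular":[0,0,0],"claw":-0.18},
    {"slide":[0,0,0],"angular":[0,0,0],"claw":-0.18},
  ],
)

```text
time: 8.9
ee_pos: [0.6236, 0.1497, 0.0341]
tcp_rot: [-180.0, 0.0, 87.2]
wrist_force: [0.1, -0.8, -1.0]
opening: 0.035
grasp_force: 0.0
```

```bash
python3 -c "
from h import *
look()"
```

```text
8.9 [0.6236 0.1497 0.0341] [-180.     0.    87.2]
blue [ 12. 156.] 1206 [0.5126 0.2039] [0.5064 0.2031] move [  54.2 -111. ]
orange [250. 247.] 2187 [0.6229 0.1506] [0.6227 0.147 ] move [ 0.9 -0.7]
green [252. 307.] 717 [0.6226 0.1139] [0.6223 0.1083] move [-35.8  -1. ]
brown [73. 35.] 3203 [0.553  0.2536] [0.549  0.2555] move [103.9 -70.6]
dimple [236.  52.] 2507 [0.6218 0.2436] [0.6215 0.245 ] move [93.9 -1.8]
dimple [242. 151.] 1903 [0.6218 0.2009] [0.6215 0.2   ] move [51.2 -1.8]
dimple [240. 222.] 260 [0.6187 0.1652] [0.6182 0.1623] move [15.5 -4.9]
dimple [205. 243.] 383 [0.5996 0.1543] [0.5982 0.1509] move [  4.6 -24. ]
dimple [298. 242.] 368 [0.6479 0.1522] [0.649  0.1487] move [ 2.5 24.3]
```

play_rows(
  increments=[
    {"slide":[0,-1,0],"angular":[0,0,0],"claw":0},
    {"slide":[0,0,-15],"angular":[0,0,0],"claw":0},
    {"slide":[0,0,-35],"angular":[0,0,0],"claw":0.2},
    {"slide":[12,-29,-10],"angular":[0,0,0],"claw":0.4},
    {"slide":[12,-30,0],"angular":[0,0,0],"claw":0.4},
    {"slide":[12,-30,0],"angular":[0,0,0],"claw":0.4},
    {"slide":[11.5,-30,0],"angular":[0,0,0],"claw":0.4},
    {"slide":[0,0,0],"angular":[0,0,-0.8],"claw":0.4},
  ],
)

```text
time: 9.75
ee_pos: [0.5036, 0.2043, 0.0959]
tcp_rot: [180.0, -0.0, 88.1]
wrist_force: [0.8, -0.7, 0.4]
opening: 0.0601
grasp_force: 0.0
```

```bash
python3 -c "
from h import *
look()"
```

```text
9.75 [0.5036 0.2043 0.0959] [180.   -0.   88.1]
blue [255. 211.] 1047 [0.5061 0.2026] [0.5061 0.2001] move [-1.7  2.5]
orange [401. 262.] 584 [0.6194 0.1569] [0.6236 0.1527] move [-47.4 115.8]
brown [317. 144.] 592 [0.5508 0.2506] [0.5525 0.2498] move [46.3 47.2]
dimple [403. 141.] 929 [0.6101 0.2505] [0.6139 0.2497] move [ 46.2 106.5]
dimple [396. 203.] 773 [0.6101 0.2055] [0.6139 0.2031] move [  1.2 106.5]
dimple [327. 247.] 432 [0.5609 0.1719] [0.5629 0.1682] move [-32.4  57.3]
```

play_rows(
  increments=[
    {"slide":[-1.6,2.6,20],"angular":[0,0,0],"claw":0.06},
    {"slide":[0,0,20],"angular":[0,0,0],"claw":0.06},
    {"slide":[0,0,15],"angular":[0,0,0],"claw":0.06},
    {"slide":[0,0,0],"angular":[0,0,0],"claw":-0.1},
    {"slide":[0,0,0],"angular":[0,0,0],"claw":-0.18},
    {"slide":[0,0,0],"angular":[0,0,0],"claw":-0.18},
  ],
)

```text
time: 10.4
ee_pos: [0.5094, 0.2015, 0.0404]
tcp_rot: [179.9, -0.0, 88.0]
wrist_force: [-0.1, -0.1, 0.1]
opening: 0.035
grasp_force: 0.0
```

```bash
python3 -c "
from h import *
look('w4.png'); print(bot.get_obs()['wrist_force'])"
```

```text
10.4 [0.5094 0.2015 0.0404] [179.9  -0.   88. ]
blue [247. 242.] 2111 [0.5069 0.2025] [0.5067 0.199 ] move [ 1.  -2.5]
orange [448. 303.] 643 [0.6226 0.1594] [0.6283 0.1538] move [-42.1 113.2]
brown [331. 148.] 1419 [0.5507 0.2516] [0.5527 0.2507] move [50.1 41.3]
dimple [446. 146.] 1621 [0.607  0.2509] [0.6119 0.25  ] move [49.4 97.6]
dimple [433. 227.] 1270 [0.607  0.2077] [0.6119 0.2045] move [ 6.2 97.6]
dimple [204. 243.] 398 [0.484  0.2026] [0.4826 0.1991] move [  1.1 -25.4]
dimple [298. 243.] 396 [0.5346 0.2009] [0.5358 0.1973] move [-0.6 25.2]
dimple [425. 285.] 160 [0.6077 0.1719] [0.6126 0.1669] move [-29.6  98.3]
[ 0.61297141 -0.18425834  0.49816784]
```

View pics/w4.png

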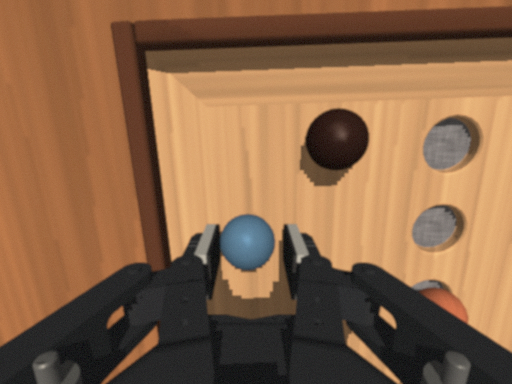

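The blue ball is caged at (247,242), brown is at (337,139), and orange at (440,302) is beside or in its hole. I'll push blue.

play_rows(
  increments=[
    {"slide":[0,6,0],"angular":[0,0,0],"claw":-0.18},
    {"slide":[0,9,0],"angular":[0,0,0],"claw":-0.18},
    {"slide":[0,10,2],"angular":[0,0,0],"claw":-0.18},
    {"slide":[0,10,2],"angular":[0,0,0],"claw":-0.18},
    {"slide":[0,10,2],"angular":[0,0,0],"claw":-0.18},
    {"slide":[0,10,0],"angular":[0,0,0],"claw":-0.18},
    {"slide":[0,10,0],"angular":[0,0,0],"claw":-0.18},
    {"slide":[0,10,0],"angular":[0,0,0],"claw":-0.18},
  ],
)

```text
time: 11.25
ee_pos: [0.5844, 0.1987, 0.0332]
tcp_rot: [-180.0, 0.0, 88.0]
wrist_force: [0.1, 0.3, -0.6]
opening: 0.0348
grasp_force: 0.0
```

play_rows(
  increments=[
    {"slide":[0,10,0],"angular":[0,0,0],"claw":-0.18},
    {"slide":[0,8,0],"angular":[0,0,0],"claw":-0.18},
    {"slide":[0,6,0],"angular":[0,0,0],"claw":-0.18},
    {"slide":[0,5,0],"angular":[0,0,0],"claw":-0.18},
    {"slide":[0,5,0],"angular":[0,0,0],"claw":-0.18},
    {"slide":[0,4,0],"angular":[0,0,0],"claw":-0.18},
    {"slide":[0,0,0],"angular":[0,0,0],"claw":-0.18},
    {"slide":[0,0,0],"angular":[0,0,0],"claw":-0.18},
  ],
)

```text
time: 12.05
ee_pos: [0.6214, 0.1975, 0.0333]
tcp_rot: [-180.0, 0.0, 88.0]
wrist_force: [-0.7, -0.6, 0.2]
opening: 0.0351
grasp_force: 0.0
```

```bash
python3 -c "
from h import *
look()"
```

```text
12.05 [0.6214 0.1975 0.0333] [-180.    0.   88.]
blue [250. 240.] 2113 [0.621  0.2028] [0.6209 0.1993] move [ 5.3 -0.4]
brown [105. 147.] 1968 [0.5549 0.2527] [0.5512 0.252 ] move [ 55.2 -66.5]
dimple [247. 147.] 1951 [0.6213 0.2505] [0.6212 0.2496] move [53.  -0.1]
dimple [205. 243.] 388 [0.5976 0.2022] [0.5962 0.1988] move [  4.7 -23.8]
dimple [298. 243.] 391 [0.6455 0.2005] [0.6467 0.197 ] move [ 3.  24.1]
dimple [251. 292.] 216 [0.6205 0.1721] [0.6203 0.167 ] move [-25.4  -0.9]
```

play_rows(
  increments=[
    {"slide":[0,1,0],"angular":[0,0,0],"claw":0},
    {"slide":[0,0,-15],"angular":[0,0,0],"claw":0},
    {"slide":[0,0,-35],"angular":[0,0,0],"claw":0.2},
    {"slide":[17,-23,-10],"angular":[0,0,0],"claw":0.4},
    {"slide":[17,-24,0],"angular":[0,0,0],"claw":0.4},
    {"slide":[18.5,-24,0],"angular":[0,0,0],"claw":0.4},
    {"slide":[0,0,0],"angular":[0,0,1],"claw":0.4},
    {"slide":[0,0,0],"angular":[0,0,0],"claw":0.4},
  ],
)

```text
time: 12.9
ee_pos: [0.5534, 0.2528, 0.0946]
tcp_rot: [179.9, -0.0, 87.0]
wrist_force: [0.6, -1.0, 0.6]
opening: 0.0596
grasp_force: 0.0
```

```bash
python3 -c "
from h import *
look('w5.png')"
```

```text
12.9 [0.5534 0.2528 0.0946] [179.9  -0.   87. ]
brown [249. 215.] 279 [0.5519 0.2485] [0.5517 0.2458] move [-4.3 -1.5]
brown [176. 272.] 904 [0.4924 0.2046] [0.4901 0.2003] move [-48.2 -61. ]
brown [325. 272.] 870 [0.6085 0.1982] [0.6104 0.1937] move [-54.6  55.1]
brown [341. 328.] 172 [0.6231 0.1447] [0.6255 0.1382] move [-108.1   69.7]
brown [163. 327.] 194 [0.4745 0.1529] [0.4715 0.1468] move [-99.9 -78.9]
brown [203. 329.] 325 [0.5081 0.1491] [0.5063 0.1428] move [-103.7  -45.3]
brown [289. 328.] 479 [0.5795 0.1464] [0.5804 0.14  ] move [-106.4   26.1]
dimple [335. 202.] 824 [0.6149 0.2554] [0.617 0.253] move [ 2.6 61.5]
dimple [175. 246.] 431 [0.4944 0.2262] [0.4922 0.2227] move [-26.6 -59. ]
dimple [327. 247.] 441 [0.6099 0.2197] [0.6118 0.216 ] move [-33.1  56.5]
```

View pics/w5.png

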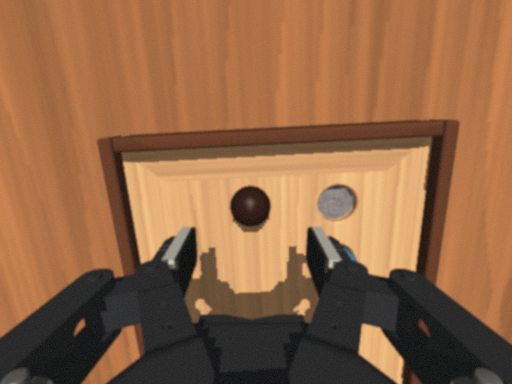

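Brown is at (250,206) and its dimple at (337,202).

play_rows(
  increments=[
    {"slide":[1.5,0,20],"angular":[0,0,1.6],"claw":0.4},
    {"slide":[0,0,20],"angular":[0,0,0],"claw":0.3},
    {"slide":[0,0,20],"angular":[0,0,0],"claw":0.2},
    {"slide":[0,0,0],"angular":[0,0,0],"claw":0},
    {"slide":[0,0,0],"angular":[0,0,0],"claw":-0.18},
    {"slide":[0,0,0],"angular":[0,0,0],"claw":-0.18},
    {"slide":[0,6,0],"angular":[0,0,0],"claw":-0.18},
    {"slide":[0,9,0],"angular":[0,0,0],"claw":-0.18},
  ],
)

```text
time: 13.75
ee_pos: [0.5693, 0.2528, 0.0344]
tcp_rot: [179.9, -0.0, 85.4]
wrist_force: [-0.3, -0.5, 0.2]
opening: 0.035
grasp_force: 0.0
```

play_rows(
  increments=[
    {"slide":[0,10,0],"angular":[0,0,0],"claw":-0.18},
    {"slide":[0,10,0],"angular":[0,0,0],"claw":-0.18},
    {"slide":[0,10,0],"angular":[0,0,0],"claw":-0.18},
    {"slide":[0,7,0],"angular":[0,0,0],"claw":-0.18},
    {"slide":[0,6,0],"angular":[0,0,0],"claw":-0.18},
    {"slide":[0,6,0],"angular":[0,0,0],"claw":-0.18},
    {"slide":[0,5,0],"angular":[0,0,0],"claw":-0.18},
    {"slide":[0,0,0],"angular":[0,0,0],"claw":-0.18},
  ],
)

```text
time: 14.55
ee_pos: [0.6227, 0.2482, 0.0332]
tcp_rot: [180.0, -0.0, 85.4]
wrist_force: [-0.8, 0.1, 0.3]
opening: 0.035
grasp_force: 0.0
```

```bash
python3 -c "
from h import *
look('w6.png')"
```

```text
14.55 [0.6227 0.2482 0.0332] [180.   -0.   85.4]
blue [255. 306.] 646 [0.6219 0.2138] [0.6215 0.2083] move [-34.4  -0.8]
brown [210. 267.] 441 [0.6002 0.2401] [0.5987 0.236 ] move [ -8.1 -22.5]
brown [290. 265.] 391 [0.6426 0.2378] [0.6434 0.2335] move [-10.4  19.9]
brown [252. 262.] 177 [0.6226 0.2408] [0.6223 0.2367] move [-7.4 -0.1]
brown [120. 328.] 179 [0.5447 0.205 ] [0.5402 0.199 ] move [-43.2 -78. ]
brown [286. 329.] 186 [0.6387 0.1968] [0.6392 0.1904] move [-51.4  16. ]
dimple [241. 220.] 245 [0.6189 0.2653] [0.6185 0.2625] move [17.1 -3.8]
dimple [205. 242.] 392 [0.5992 0.2544] [0.5976 0.251 ] move [  6.2 -23.5]
dimple [298. 242.] 387 [0.6469 0.2505] [0.6479 0.2469] move [ 2.3 24.2]
dimple [256. 292.] 152 [0.6234 0.2225] [0.6231 0.2175] move [-25.7   0.7]
```

View pics/w6.png

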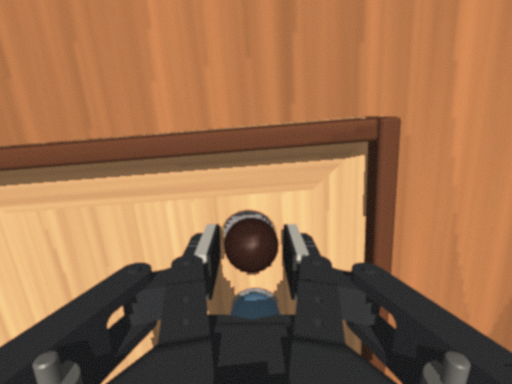

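Brown at (250,243) sits in its hole, with a crescent above as for the others. I'll rise for an overhead check of all four.

play_rows(
  increments=[
    {"slide":[0,-1,0],"angular":[0,0,0],"claw":0},
    {"slide":[0,0,-15],"angular":[0,0,0],"claw":0},
    {"slide":[0,0,-45],"angular":[0,0,0],"claw":0.2},
    {"slide":[-30,-10,-30],"angular":[0,0,-4.6],"claw":0.4},
    {"slide":[-30,-20,-30],"angular":[0,0,0],"claw":0.4},
    {"slide":[-30,-20,-30],"angular":[0,0,0],"claw":0.4},
    {"slide":[-30,-20,-30],"angular":[0,0,0],"claw":0.4},
    {"slide":[-20,0,-30],"angular":[0,0,0],"claw":0.4},
  ],
)

```text
time: 15.4
ee_pos: [0.5466, 0.1078, 0.2468]
tcp_rot: [179.9, -0.0, 90.0]
wrist_force: [1.8, 0.0, -0.0]
opening: 0.0598
grasp_force: 0.0
```

play_rows(
  increments=[
    {"slide":[0,0,0],"angular":[0,0,0],"claw":0.4},
    {"slide":[0,0,0],"angular":[0,0,0],"claw":0.4},
  ],
)

```text
time: 15.6
ee_pos: [0.5491, 0.1091, 0.2451]
tcp_rot: [179.8, -0.0, 90.0]
wrist_force: [-0.2, -0.9, -0.4]
opening: 0.0597
grasp_force: 0.0
```

```bash
python3 -c "
from h import *
look('w7.png'); o=bot.camera_info('wrist'); print(-o['R'].T@o['t'])"
```

```text
15.6 [0.5491 0.1091 0.2451] [179.8  -0.   90. ]
blue [310.  93.] 382 [0.6193 0.1992] [0.6207 0.1997] move [90.1 70.2]
orange [310. 137.] 375 [0.6219 0.1494] [0.6234 0.1488] move [40.3 72.8]
green [307. 175.] 316 [0.6204 0.101 ] [0.6219 0.0994] move [-8.1 71.3]
brown [313.  54.] 276 [0.6193 0.2418] [0.6208 0.2432] move [132.7  70.2]
[0.54862774 0.1779515  0.36705772]
```

View pics/w7.png

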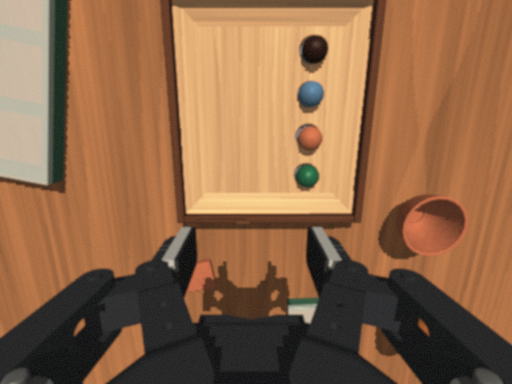

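All four balls sit in the dimple row, (314,49), (311,94), (310,137) and (307,175), at 50 mm spacing. Now the tiles and the rack.

play_rows(
  increments=[
    {"slide":[-40,-8,-9],"angular":[0,0,0],"claw":0.4},
    {"slide":[-40,-8,-9],"angular":[0,0,0],"claw":0.4},
    {"slide":[-40,-8,-9],"angular":[0,0,0],"claw":0.6},
    {"slide":[-40,-8,-9],"angular":[0,0,0],"claw":0.6},
    {"slide":[-40,-8,-9],"angular":[0,0,0],"claw":0.6},
    {"slide":[-40,-8,-9],"angular":[0,0,0],"claw":0.6},
    {"slide":[0,0,0],"angular":[0,0,8.2],"claw":0.6},
    {"slide":[0,0,0],"angular":[0,0,8.2],"claw":0.6},
  ],
)

```text
time: 16.45
ee_pos: [0.5008, -0.1313, 0.2962]
tcp_rot: [-179.9, -0.0, 73.2]
wrist_force: [0.1, -0.8, 0.5]
opening: 0.0682
grasp_force: 0.0
```

play_rows(
  increments=[
    {"slide":[0,0,0],"angular":[0,0,8.2],"claw":0.6},
    {"slide":[0,0,0],"angular":[0,0,8.2],"claw":0.6},
    {"slide":[0,0,0],"angular":[0,0,8.2],"claw":0.6},
    {"slide":[0,0,0],"angular":[0,0,8.2],"claw":0.6},
    {"slide":[0,0,0],"angular":[0,0,8.2],"claw":0.6},
    {"slide":[0,0,0],"angular":[0,0,8.2],"claw":0.6},
    {"slide":[0,0,0],"angular":[0,0,8.2],"claw":0.6},
    {"slide":[0,0,0],"angular":[0,0,8.2],"claw":0.6},
  ],
)

```text
time: 17.25
ee_pos: [0.5011, -0.1299, 0.2959]
tcp_rot: [-179.9, 0.1, 7.7]
wrist_force: [-0.0, 0.0, -0.4]
opening: 0.0685
grasp_force: 0.0
```

play_rows(
  increments=[
    {"slide":[0,0,0],"angular":[0,0,8],"claw":0.6},
    {"slide":[0,0,0],"angular":[0,0,0],"claw":0.6},
    {"slide":[0,0,0],"angular":[0,0,0],"claw":0.6},
  ],
)

```text
time: 17.55
ee_pos: [0.501, -0.1302, 0.2964]
tcp_rot: [-180.0, 0.1, 0.3]
wrist_force: [-0.1, 0.4, -0.3]
opening: 0.0682
grasp_force: 0.0
```

```bash
python3 -c "
from h import *
im,i=snap('wrist','w8.png'); o=bot.get_obs(); print(o['ee_pos'],o['tcp_rot'])
m=masks(im)
for k in('orange','green','blue'):
    cs,_=cv2.findContours(m[k][:330].astype(np.uint8),0,2)
    for c in cs:
        if cv2.contourArea(c)>700:
            P=np.array([ray(i,*p[0],.012)[:2] for p in c],np.float32)
            print(k,cv2.minAreaRect(c)[0],cv2.minAreaRect(P))
"
```

```text
[ 0.50100748 -0.13029782  0.29663341] [-1.79979555e+02  6.67017066e-02  2.70366282e-01]
orange (204.56178283691406, 189.10113525390625) ((0.4545820355415344, -0.059212565422058105), (0.08094105124473572, 0.04502347856760025), 10.566021919250488)
green (273.9710998535156, 193.18785095214844) ((0.448884516954422, -0.16505540907382965), (0.041106875985860825, 0.07716527581214905), 82.4117660522461)
blue (305.94158935546875, 311.88653564453125) ((0.23284900188446045, -0.2267410159111023), (0.0579918771982193, 0.07712256908416748), 6.7235283851623535)
```

View pics/w8.png

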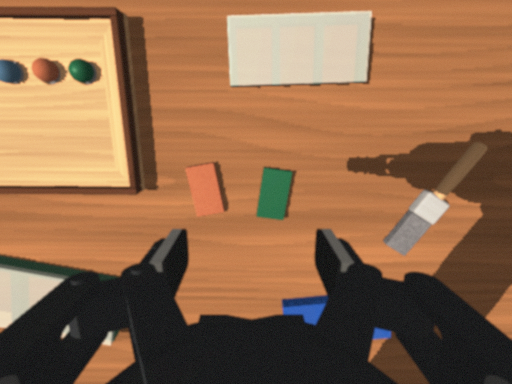

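The view shows the rack roof at (227–372, 11–87), the orange tile at (204,189) and the green tile at (274,193). Next I'll measure the rack.

```bash
python3 -c "
from h import *
im,i=snap('wrist')
hsv=cv2.cvtColor(im,cv2.COLOR_RGB2HSV).astype(int)
m=((hsv[...,1]<75)&(hsv[...,2]>110))[:110,200:400].astype(np.uint8)
c=max(cv2.findContours(m,0,2)[0],key=cv2.contourArea)+np.array([200,0])
P=np.array([ray(i,*p[0],.022)[:2] for p in c],np.float32)
r=cv2.minAreaRect(P); print(r, cv2.boxPoints(r))
a=np.radians(-(0)); 
q=c[:,0][(c[:,0,1]>70)&(c[:,0,0]>240)&(c[:,0,0]<360)]; F=np.array([ray(i,*p,.022)[:2] for p in q]); print('front x=a*y+b',np.polyfit(F[:,1],F[:,0],1))
top,ti=bot.camera('top'),bot.camera_info('top')
hsv=cv2.cvtColor(top,cv2.COLOR_RGB2HSV).astype(int)
m=((hsv[...,1]<75)&(hsv[...,2]>110))[110:165,255:345].astype(np.uint8)
c=max(cv2.findContours(m,0,2)[0],key=cv2.contourArea)+np.array([255,110])
P=np.array([ray(ti,*p[0],.022)[:2] for p in c],np.float32)
print(cv2.minAreaRect(P))
"
```

```text
((0.6487851142883301, -0.1911424845457077), (0.08463858813047409, 0.18486636877059937), 2.015547037124634) [[ 0.603241   -0.10025489]
 [ 0.60974294 -0.28500688]
 [ 0.6943292  -0.28203008]
 [ 0.6878273  -0.09727809]]
front x=a*y+b [-0.03584933  0.60052936]
((0.6436316967010498, -0.16167031228542328), (0.17651307582855225, 0.2313171774148941), 0.005772720091044903)
```

Rack origin is about (0.644, −0.191), yaw 2°. Orange goes to the left slot (mouth at y≈−0.135) and green to the middle slot (y≈−0.193). I'll approach the orange tile, gripping near its rear.

play_rows(
  increments=[
    {"slide":[-24,-22,35],"angular":[0,0,0],"claw":0.6},
    {"slide":[-24,-22,35],"angular":[0,0,0],"claw":0.6},
    {"slide":[-23,-22,35],"angular":[0,0,0],"claw":0.6},
    {"slide":[0,0,45],"angular":[0,0,-5.3],"claw":0.6},
    {"slide":[0,0,45],"angular":[0,0,-5],"claw":0.6},
    {"slide":[0,0,35],"angular":[0,0,0],"claw":0.6},
    {"slide":[0,0,0],"angular":[0,0,0],"claw":0.6},
    {"slide":[0,0,0],"angular":[0,0,0],"claw":0.6},
  ],
)

```text
time: 18.5
ee_pos: [0.4299, -0.0647, 0.0681]
tcp_rot: [-180.0, 0.0, 10.3]
wrist_force: [0.6, -0.3, 0.7]
opening: 0.0682
grasp_force: 0.0
```

```bash
cat >> h.py <<'E'
def tile(k,f=None):
    o=bot.get_obs(); im,i=snap('wrist',f); print(o['time'],o['ee_pos'].round(4),o['tcp_rot'].round(2),o['wrist_force'].round(1),o['opening'])
    c=max(cv2.findContours(masks(im)[k][:330].astype(np.uint8),0,2)[0],key=cv2.contourArea)
    P=np.array([ray(i,*p[0],.012)[:2] for p in c],np.float32); r=cv2.minAreaRect(P); a=r[2] if r[1][0]>r[1][1] else r[2]-90
    print('centre',np.round(r[0],4),'size',np.round(r[1],4),'yaw',round(a,2), 'px',cv2.boundingRect(c))
    y=np.radians(o['tcp_rot'][2]); d=np.array(r[0])-o['ee_pos'][:2]
    print('centre in tool',(d@[np.cos(y),np.sin(y)]*1000).round(1),(d@[np.sin(y),-np.cos(y)]*1000).round(1))
E
python3 -c "
from h import *
tile('orange','w9.png')"
```

```text
18.5 [ 0.4299 -0.0647  0.0681] [-1.7999e+02  2.0000e-02  1.0340e+01] [ 0.6 -0.3  0.7] 0.06821069301850896
centre [ 0.4539 -0.0587] size [0.0795 0.0444] yaw 10.56 px (214, 119, 70, 117)
centre in tool 24.7 -1.6
```

View pics/w9.png

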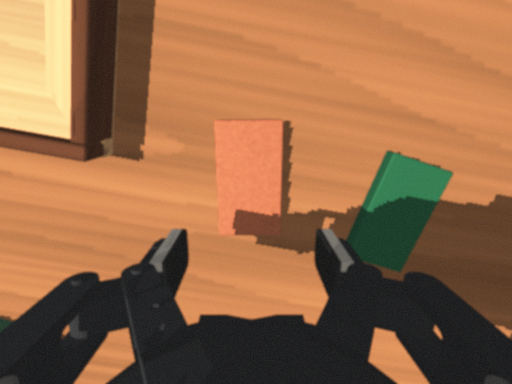

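The tile is aligned and centred between the fingers, (214–284, 119–236). I'll descend.

play_rows(
  increments=[
    {"slide":[0,-1.6,20],"angular":[0,0,0],"claw":0.6},
    {"slide":[0,0,18],"angular":[0,0,0],"claw":0.6},
    {"slide":[0,0,7],"angular":[0,0,0],"claw":0.4},
    {"slide":[0,0,2],"angular":[0,0,0],"claw":0.2},
    {"slide":[0,0,0],"angular":[0,0,0],"claw":0.1},
    {"slide":[0,0,0],"angular":[0,0,0],"claw":0},
    {"slide":[0,0,0],"angular":[0,0,0],"claw":-0.2},
    {"slide":[0,0,0],"angular":[0,0,0],"claw":-0.2},
  ],
  squeeze=30,
)

```text
time: 19.35
ee_pos: [0.4305, -0.0633, 0.0218]
tcp_rot: [180.0, -0.1, 10.3]
wrist_force: [-0.7, 0.2, 6.5]
opening: 0.0433
grasp_force: 29.6
```

```bash
python3 -c "
from h import *
tile('orange')"
```

```text
19.35 [ 0.4305 -0.0633  0.0218] [ 1.7996e+02 -1.1000e-01  1.0310e+01] [-0.7  0.2  6.5] 0.043339705051326616
centre [ 0.4561 -0.0581] size [0.0748 0.0442] yaw 10.34 px (204, 123, 94, 143)
centre in tool 26.2 -0.5
```

play_rows(
  increments=[
    {"slide":[10,1.8,-1],"angular":[0,0,0],"claw":-0.2},
    {"slide":[17,3,0],"angular":[0,0,0],"claw":-0.2},
    {"slide":[17,3,0],"angular":[0,0,0],"claw":-0.2},
    {"slide":[15,2.8,0],"angular":[0,0,0],"claw":-0.2},
    {"slide":[0,0,0],"angular":[0,0,4.1],"claw":-0.2},
    {"slide":[0,0,0],"angular":[0,0,4.2],"claw":-0.2},
    {"slide":[5,14,0],"angular":[0,0,0],"claw":-0.2},
    {"slide":[5.5,15,0],"angular":[0,0,0],"claw":-0.2},
  ],
)

```text
time: 20.2
ee_pos: [0.5021, -0.0922, 0.0218]
tcp_rot: [180.0, -0.1, 2.1]
wrist_force: [-0.6, 1.7, 4.3]
opening: 0.043
grasp_force: 31.0
```

play_rows(
  increments=[
    {"slide":[5.5,16,0],"angular":[0,0,0],"claw":-0.2},
    {"slide":[5.5,16,0],"angular":[0,0,0],"claw":-0.2},
    {"slide":[5.4,14.3,0],"angular":[0,0,0],"claw":-0.2},
    {"slide":[0,0,0],"angular":[0,0,0],"claw":-0.2},
    {"slide":[0,0,0],"angular":[0,0,0],"claw":-0.2},
  ],
)

```text
time: 20.7
ee_pos: [0.5201, -0.1393, 0.0218]
tcp_rot: [179.9, -0.1, 1.9]
wrist_force: [2.2, -2.0, 5.2]
opening: 0.043
grasp_force: 31.1
```

```bash
python3 -c "
from h import *
tile('orange','w10.png')
i=bot.camera_info('wrist')
for p in [(.6048,-.1346,.022),(.6040,-.1106,.022),(.6056,-.1586,.022),(.6032,-.0997,.022)]: print(proj(i,p))"
```

```text
20.7 [ 0.5201 -0.1393  0.0218] [ 1.7992e+02 -9.0000e-02  1.9300e+00] [ 2.2 -2.   5.2] 0.04298513064455332
centre [ 0.5539 -0.1378] size [0.0595 0.0442] yaw 1.8 px (205, 123, 93, 117)
centre in tool 33.8 -0.4
(np.float64(247.84768223377134), np.float64(70.76067692854718))
(np.float64(189.79221876182265), np.float64(70.68211368930363))
(np.float64(305.8638015084043), np.float64(70.83918692547032))
(np.float64(163.46577549760372), np.float64(71.78389679867885))
```

View pics/w10.png

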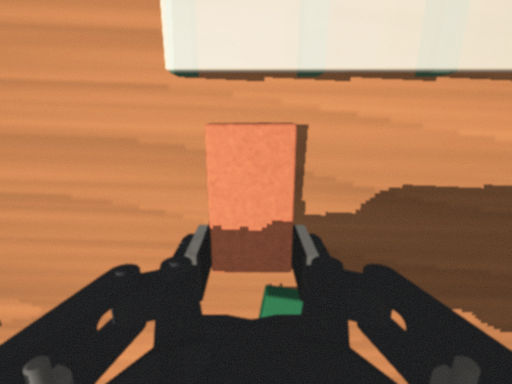

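The tile front (row 123) is ahead of the left slot, whose wall stripes are at about 194 and 301. It is off sideways by 1.5 mm, so I'll correct that and insert.

play_rows(
  increments=[
    {"slide":[0,-1.5,-0.7],"angular":[0,0,0],"claw":-0.2},
    {"slide":[8,0,0],"angular":[0,0,0],"claw":-0.2},
    {"slide":[8,0,0],"angular":[0,0,0],"claw":-0.2},
    {"slide":[8,0,0],"angular":[0,0,0],"claw":-0.2},
    {"slide":[8,0,0],"angular":[0,0,0],"claw":-0.2},
  ],
)

```text
time: 21.25
ee_pos: [0.5516, -0.1348, 0.0219]
tcp_rot: [180.0, 0.0, 2.0]
wrist_force: [-3.0, -1.3, 3.5]
opening: 0.0432
grasp_force: 31.0
```

play_rows(
  increments=[
    {"slide":[8,0,0],"angular":[0,0,0],"claw":-0.2},
    {"slide":[8,0,0],"angular":[0,0,0],"claw":-0.2},
    {"slide":[8,0,0],"angular":[0,0,0],"claw":-0.2},
    {"slide":[4,0,0],"angular":[0,0,0],"claw":-0.2},
    {"slide":[0,0,0],"angular":[0,0,0],"claw":-0.2},
  ],
)

```text
time: 21.75
ee_pos: [0.58, -0.1338, 0.0219]
tcp_rot: [180.0, -0.1, 2.0]
wrist_force: [2.4, -2.1, 1.2]
opening: 0.0433
grasp_force: 30.7
```

```bash
python3 -c "
from h import *
tile('orange','w11.png')"
```

```text
21.75 [ 0.58   -0.1338  0.0219] [ 1.7999e+02 -5.0000e-02  2.0200e+00] [ 2.4 -2.1  1.2] 0.04327983213527887
centre [ 0.5957 -0.1326] size [0.0121 0.0438] yaw -87.95 px (208, 207, 86, 23)
centre in tool 15.8 -0.6
```

View pics/w11.png

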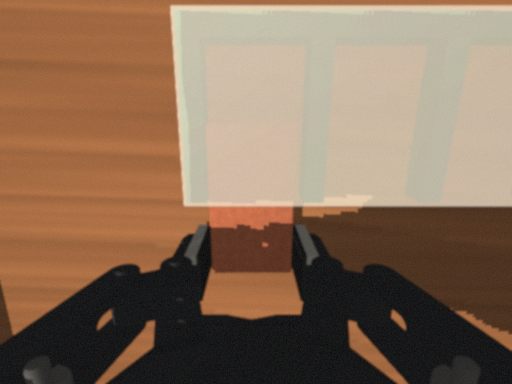

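The tile is about 40 mm in and running straight. I'll release, back off, shut the fingers and push it home.

play_rows(
  increments=[
    {"slide":[0,0,0],"angular":[0,0,0],"claw":0.2},
    {"slide":[0,0,-1],"angular":[0,0,0],"claw":0.2},
    {"slide":[0,0,0],"angular":[0,0,0],"claw":0.2},
    {"slide":[-16,0,0],"angular":[0,0,0],"claw":0.2},
    {"slide":[-16,0,-2],"angular":[0,0,0],"claw":0.2},
    {"slide":[-16,0,-15],"angular":[0,0,0],"claw":-0.2},
    {"slide":[0,0,0],"angular":[0,0,0],"claw":-1},
    {"slide":[0,0,0],"angular":[0,0,0],"claw":-1},
  ],
)

```text
time: 22.6
ee_pos: [0.5316, -0.1355, 0.0403]
tcp_rot: [180.0, -0.1, 2.0]
wrist_force: [0.9, -0.4, -0.0]
opening: 0.0081
grasp_force: 0.0
```

play_rows(
  increments=[
    {"slide":[0,0,6],"angular":[0,0,0],"claw":-1},
    {"slide":[0,0,4],"angular":[0,0,0],"claw":-1},
    {"slide":[0,0,0],"angular":[0,0,0],"claw":-1},
    {"slide":[0,0,0],"angular":[0,0,0],"claw":-1},
  ],
)

```text
time: 23.0
ee_pos: [0.5309, -0.1353, 0.0293]
tcp_rot: [-180.0, 0.1, 2.0]
wrist_force: [1.0, 0.4, -0.4]
opening: -0.0003
grasp_force: 0.0
```

```bash
python3 -c "
from h import *
tile('orange','w12.png')"
```

```text
23.0 [ 0.5309 -0.1353  0.0293] [-1.7998e+02  6.0000e-02  2.0200e+00] [ 1.   0.4 -0.4] -0.0002574038236895738
centre [ 0.5845 -0.1332] size [0.0419 0.0438] yaw -87.95 px (206, 99, 91, 85)
centre in tool 53.6 -0.2
```

View pics/w12.png

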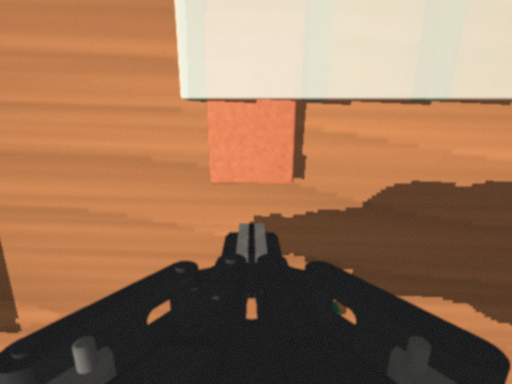

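Orange's tail is at (251,141), centred with the shut fingers. That was my 15th picture, one more than the 14 allowed, so from here I'll use numbers only. Lower and push.

play_rows(
  increments=[
    {"slide":[0,0,3],"angular":[0,0,0],"claw":-1},
    {"slide":[0,0,2],"angular":[0,0,0],"claw":-1},
    {"slide":[8,0,0],"angular":[0,0,0],"claw":-1},
    {"slide":[8,0,0],"angular":[0,0,0],"claw":-1},
    {"slide":[8,0,0],"angular":[0,0,0],"claw":-1},
    {"slide":[8,0,0],"angular":[0,0,0],"claw":-1},
    {"slide":[8,0,0],"angular":[0,0,0],"claw":-1},
    {"slide":[4,0,0],"angular":[0,0,0],"claw":-1},
  ],
)

```text
time: 23.85
ee_pos: [0.5759, -0.1338, 0.0249]
tcp_rot: [-180.0, -0.0, 2.0]
wrist_force: [-0.5, 0.4, 0.6]
opening: -0.0001
grasp_force: 0.3
```

play_rows(
  increments=[
    {"slide":[4,0,0],"angular":[0,0,0],"claw":-1},
    {"slide":[0,0,0],"angular":[0,0,0],"claw":-1},
    {"slide":[0,0,0],"angular":[0,0,0],"claw":-1},
  ],
)

```text
time: 24.15
ee_pos: [0.579, -0.1337, 0.0249]
tcp_rot: [-180.0, 0.0, 2.0]
wrist_force: [0.6, 0.0, 0.5]
opening: -0.0
grasp_force: 0.0
```

```bash
python3 -c "
from h import *
tile('orange')"
```

```text
24.15 [ 0.579  -0.1337  0.0249] [-1.80e+02  1.00e-02  2.01e+00] [0.6 0.  0.5] -9.428531157941896e-06
centre [ 0.5967 -0.1327] size [0.0106 0.0433] yaw -87.96 px (209, 203, 84, 20)
centre in tool 17.7 -0.4
```

play_rows(
  increments=[
    {"slide":[3,0,0],"angular":[0,0,0],"claw":-1},
    {"slide":[2,0,0],"angular":[0,0,0],"claw":-1},
    {"slide":[1,0,0],"angular":[0,0,0],"claw":-1},
    {"slide":[0,0,0],"angular":[0,0,0],"claw":-1},
  ],
)

```text
time: 24.6
ee_pos: [0.5852, -0.1335, 0.025]
tcp_rot: [180.0, -0.0, 2.0]
wrist_force: [-0.2, -0.3, 0.1]
opening: -0.0004
grasp_force: 0.0
```

play_rows(
  increments=[
    {"slide":[1,0,0],"angular":[0,0,0],"claw":-1},
    {"slide":[0,0,0],"angular":[0,0,0],"claw":-1},
  ],
)

```text
time: 24.8
ee_pos: [0.5861, -0.1335, 0.025]
tcp_rot: [180.0, -0.0, 2.0]
wrist_force: [0.2, 0.3, 0.3]
opening: 0.0002
grasp_force: 0.0
```

play_rows(
  increments=[
    {"slide":[1,0,0],"angular":[0,0,0],"claw":-1},
    {"slide":[0,0,0],"angular":[0,0,0],"claw":-1},
  ],
)

```text
time: 25.0
ee_pos: [0.5871, -0.1335, 0.025]
tcp_rot: [-180.0, -0.0, 2.0]
wrist_force: [0.2, -0.3, -0.0]
opening: -0.0002
grasp_force: 0.0
```

```bash
python3 -c "
from h import *
tile('orange')"
```

```text
25.0 [ 0.5871 -0.1335  0.025 ] [-180.     -0.      2.01] [ 0.2 -0.3 -0. ] -0.00022847992487476772
centre [ 0.6001 -0.1325] size [0.0023 0.0429] yaw -87.96 px (210, 219, 82, 5)
centre in tool 13.0 -0.5
```

play_rows(
  increments=[
    {"slide":[1,0,0],"angular":[0,0,0],"claw":-1},
    {"slide":[0,0,0],"angular":[0,0,0],"claw":-1},
  ],
)

```text
time: 25.25
ee_pos: [0.5881, -0.1334, 0.025]
tcp_rot: [-180.0, -0.0, 2.0]
wrist_force: [0.3, 0.4, 0.2]
opening: -0.0001
grasp_force: 0.0
```

play_rows(
  increments=[
    {"slide":[1,0,0],"angular":[0,0,0],"claw":-1},
    {"slide":[0,0,0],"angular":[0,0,0],"claw":-1},
  ],
)

```text
time: 25.45
ee_pos: [0.5885, -0.1334, 0.0249]
tcp_rot: [-180.0, 0.1, 2.0]
wrist_force: [-5.9, 0.4, 2.6]
opening: -0.0002
grasp_force: 2.4
```

play_rows(
  increments=[
    {"slide":[1,0,0],"angular":[0,0,0],"claw":-1},
    {"slide":[0,0,0],"angular":[0,0,0],"claw":-1},
  ],
)

```text
time: 25.65
ee_pos: [0.5886, -0.1334, 0.0248]
tcp_rot: [-180.0, 0.2, 2.0]
wrist_force: [-10.7, -0.2, 5.4]
opening: 0.0001
grasp_force: 4.9
```

Home against the back wall: the force rises at TCP x = 0.5885, where expected. Now green.

play_rows(
  increments=[
    {"slide":[-20,0,0],"angular":[0,0,0],"claw":-1},
    {"slide":[-10,0,-30],"angular":[0,0,0],"claw":-0.5},
    {"slide":[-32,6,-30],"angular":[0,0,0],"claw":0.6},
    {"slide":[-34,6,0],"angular":[0,0,0],"claw":0.6},
    {"slide":[-35,6,0],"angular":[0,0,0],"claw":0.6},
    {"slide":[-35,5,0],"angular":[0,0,4.8],"claw":0.6},
    {"slide":[0,0,0],"angular":[0,0,4.8],"claw":0.6},
    {"slide":[0,0,0],"angular":[0,0,0],"claw":0.6},
  ],
)

```text
time: 26.45
ee_pos: [0.4249, -0.1625, 0.0855]
tcp_rot: [180.0, -0.1, -7.7]
wrist_force: [0.1, 1.1, 0.4]
opening: 0.0682
grasp_force: 0.0
```

```bash
python3 -c "
from h import *
tile('green')"
```

```text
26.45 [ 0.4249 -0.1625  0.0855] [ 1.7998e+02 -1.1000e-01 -7.7100e+00] [0.1 1.1 0.4] 0.06822188851505777
centre [ 0.448  -0.1651] size [0.0419 0.0776] yaw -7.68 px (221, 122, 60, 105)
centre in tool 23.3 -0.5
```

play_rows(
  increments=[
    {"slide":[-1,-0.5,30],"angular":[0,0,0],"claw":0.6},
    {"slide":[0,0,24],"angular":[0,0,0],"claw":0.6},
    {"slide":[0,0,7],"angular":[0,0,0],"claw":0.4},
    {"slide":[0,0,2],"angular":[0,0,0],"claw":0.2},
    {"slide":[0,0,0],"angular":[0,0,0],"claw":0.1},
    {"slide":[0,0,0],"angular":[0,0,0],"claw":0},
    {"slide":[0,0,0],"angular":[0,0,0],"claw":-0.2},
    {"slide":[0,0,0],"angular":[0,0,0],"claw":-0.2},
  ],
)

```text
time: 27.3
ee_pos: [0.4249, -0.1617, 0.0231]
tcp_rot: [180.0, -0.1, -7.6]
wrist_force: [-0.6, 0.8, 6.2]
opening: 0.0426
grasp_force: 32.2
```

```bash
python3 -c "
from h import *
tile('green')"
```

```text
27.3 [ 0.4249 -0.1617  0.0231] [ 1.7998e+02 -1.2000e-01 -7.5700e+00] [-0.6  0.8  6.2] 0.04259974050111973
centre [ 0.4484 -0.1645] size [0.0435 0.0777] yaw -7.55 px (208, 125, 89, 146)
centre in tool 23.7 -0.3
```

play_rows(
  increments=[
    {"slide":[0,0,-1.5],"angular":[0,0,0],"claw":-0.2},
    {"slide":[0,0,0],"angular":[0,0,-4.8],"claw":-0.2},
    {"slide":[0,0,0],"angular":[0,0,-4.8],"claw":-0.2},
    {"slide":[15,6,0],"angular":[0,0,0],"claw":-0.2},
    {"slide":[17,6,0],"angular":[0,0,0],"claw":-0.2},
    {"slide":[17,6,0],"angular":[0,0,0],"claw":-0.2},
    {"slide":[17,6,0],"angular":[0,0,0],"claw":-0.2},
    {"slide":[17,6,0],"angular":[0,0,0],"claw":-0.2},
  ],
)

```text
time: 28.15
ee_pos: [0.5084, -0.1888, 0.0233]
tcp_rot: [-180.0, 0.0, 2.0]
wrist_force: [0.8, -0.1, -0.7]
opening: 0.0427
grasp_force: 31.6
```

play_rows(
  increments=[
    {"slide":[14,6.6,0],"angular":[0,0,0],"claw":-0.2},
    {"slide":[0,0,0],"angular":[0,0,0],"claw":-0.2},
    {"slide":[0,0,0],"angular":[0,0,0],"claw":-0.2},
  ],
)

```text
time: 28.45
ee_pos: [0.5219, -0.1946, 0.0232]
tcp_rot: [-180.0, 0.0, 2.0]
wrist_force: [0.3, -0.5, -0.3]
opening: 0.0431
grasp_force: 31.6
```

```bash
python3 -c "
from h import *
tile('green')
im,i=snap('wrist','w13.png')
hsv=cv2.cvtColor(im,cv2.COLOR_RGB2HSV).astype(int)
for v in (25,40,50):
    s=hsv[v,:,0]*0+im[v,:,0].astype(int)-im[v,:,2]; e=np.where(np.abs(np.diff(cv2.GaussianBlur(s.astype(np.float32)[None],(5,1),0)[0]))>2.5)[0]
    print(v,e.tolist())
    print([ (int(u),(ray(i,u,v,.022)[:2]).round(4).tolist()) for u in (190,305)])
"
```

```text
28.45 [ 0.5219 -0.1946  0.0232] [-1.7999e+02  4.0000e-02  2.0100e+00] [ 0.3 -0.5 -0.3] 0.04305561451823902
centre [ 0.5452 -0.1935] size [0.0774 0.0434] yaw 2.05 px (208, 126, 89, 145)
centre in tool 23.4 -0.2
25 [23, 24, 25, 26, 27, 28, 36, 37, 38, 173, 304, 426, 427, 470, 471, 478, 479, 480, 481, 482, 483, 484]
[(190, [0.6227, -0.1662]), (305, [0.6243, -0.2123])]
40 [26, 27, 28, 29, 30, 31, 39, 40, 174, 175, 303, 304, 332, 333, 423, 424, 467, 468, 475, 476, 477, 478, 479, 480]
[(190, [0.6173, -0.1661]), (305, [0.6189, -0.2128])]
50 [28, 29, 30, 31, 32, 33, 175, 302, 303, 331, 332, 422, 423, 465, 466, 473, 474, 475, 476, 477, 478, 479]
[(190, [0.6136, -0.166]), (305, [0.6152, -0.2131])]
```

Rack edges in this view give the slot axis at y = −0.192, which agrees. Insert.

play_rows(
  increments=[
    {"slide":[4,0.6,0],"angular":[0,0,0],"claw":-0.2},
    {"slide":[8,0,0],"angular":[0,0,0],"claw":-0.2},
    {"slide":[8,0,0],"angular":[0,0,0],"claw":-0.2},
    {"slide":[8,0,0],"angular":[0,0,0],"claw":-0.2},
    {"slide":[6,0,0],"angular":[0,0,0],"claw":-0.2},
  ],
)

```text
time: 29.05
ee_pos: [0.5571, -0.194, 0.0234]
tcp_rot: [-180.0, -0.0, 2.0]
wrist_force: [-1.0, 0.5, 0.7]
opening: 0.0431
grasp_force: 31.6
```

play_rows(
  increments=[
    {"slide":[8,0,0],"angular":[0,0,0],"claw":-0.2},
    {"slide":[8,0,0],"angular":[0,0,0],"claw":-0.2},
    {"slide":[8,0,0],"angular":[0,0,0],"claw":-0.2},
    {"slide":[2,0,0],"angular":[0,0,0],"claw":-0.2},
    {"slide":[0,0,0],"angular":[0,0,0],"claw":-0.2},
  ],
)

```text
time: 29.55
ee_pos: [0.5825, -0.1932, 0.0233]
tcp_rot: [-180.0, 0.0, 2.0]
wrist_force: [0.2, 1.0, -0.4]
opening: 0.0425
grasp_force: 31.6
```

```bash
python3 -c "
from h import *
tile('green')"
```

```text
29.55 [ 0.5825 -0.1932  0.0233] [-1.80e+02  1.00e-02  2.02e+00] [ 0.2  1.  -0.4] 0.042468254178995836
centre [ 0.5852 -0.1928] size [0.0362 0.0432] yaw -87.95 px (210, 208, 83, 63)
centre in tool 2.8 -0.3
```

play_rows(
  increments=[
    {"slide":[0,0,0],"angular":[0,0,0],"claw":0.2},
    {"slide":[0,0,0],"angular":[0,0,0],"claw":0.2},
    {"slide":[0,0,0],"angular":[0,0,0],"claw":0.2},
    {"slide":[-16,0,0],"angular":[0,0,0],"claw":0.2},
    {"slide":[-16,0,-2],"angular":[0,0,0],"claw":0.2},
    {"slide":[-16,0,-15],"angular":[0,0,0],"claw":-0.2},
    {"slide":[0,0,0],"angular":[0,0,0],"claw":-1},
    {"slide":[0,0,0],"angular":[0,0,0],"claw":-1},
  ],
)

```text
time: 30.4
ee_pos: [0.5348, -0.1951, 0.0409]
tcp_rot: [180.0, -0.1, 2.0]
wrist_force: [0.3, 0.3, 0.8]
opening: 0.0077
grasp_force: 0.0
```

play_rows(
  increments=[
    {"slide":[0,0,6],"angular":[0,0,0],"claw":-1},
    {"slide":[0,0,4],"angular":[0,0,0],"claw":-1},
    {"slide":[0,0,4],"angular":[0,0,0],"claw":-1},
    {"slide":[0,0,0],"angular":[0,0,0],"claw":-1},
  ],
)

```text
time: 30.8
ee_pos: [0.5338, -0.1946, 0.0251]
tcp_rot: [-180.0, 0.1, 2.0]
wrist_force: [0.1, 0.2, 0.2]
opening: -0.0003
grasp_force: 0.0
```

```bash
python3 -c "
from h import *
tile('green')"
```

```text
30.8 [ 0.5338 -0.1946  0.0251] [-1.7996e+02  1.1000e-01  2.0200e+00] [0.1 0.2 0.2] -0.0002650270761388505
centre [ 0.5865 -0.193 ] size [0.0409 0.0422] yaw -88.18 px (208, 102, 89, 85)
centre in tool 52.6 0.2
```

play_rows(
  increments=[
    {"slide":[8,0,0],"angular":[0,0,0],"claw":-1},
    {"slide":[8,0,0],"angular":[0,0,0],"claw":-1},
    {"slide":[8,0,0],"angular":[0,0,0],"claw":-1},
    {"slide":[8,0,0],"angular":[0,0,0],"claw":-1},
    {"slide":[8,0,0],"angular":[0,0,0],"claw":-1},
    {"slide":[6,0,0],"angular":[0,0,0],"claw":-1},
    {"slide":[4,0,0],"angular":[0,0,0],"claw":-1},
    {"slide":[0,0,0],"angular":[0,0,0],"claw":-1},
  ],
)

```text
time: 31.65
ee_pos: [0.5847, -0.1931, 0.0263]
tcp_rot: [-180.0, -0.0, 2.0]
wrist_force: [-0.2, 0.3, 0.5]
opening: -0.0
grasp_force: 0.0
```

play_rows(
  increments=[
    {"slide":[3,0,0],"angular":[0,0,0],"claw":-1},
    {"slide":[1,0,0],"angular":[0,0,0],"claw":-1},
    {"slide":[0,0,0],"angular":[0,0,0],"claw":-1},
  ],
)

```text
time: 31.95
ee_pos: [0.5883, -0.193, 0.0265]
tcp_rot: [180.0, -0.0, 2.0]
wrist_force: [-1.1, -0.4, 0.4]
opening: 0.0002
grasp_force: 0.0
```

play_rows(
  increments=[
    {"slide":[1.5,0,0],"angular":[0,0,0],"claw":-1},
    {"slide":[0,0,0],"angular":[0,0,0],"claw":-1},
  ],
)

```text
time: 32.15
ee_pos: [0.5898, -0.193, 0.0266]
tcp_rot: [180.0, -0.0, 2.0]
wrist_force: [0.7, -0.8, 0.3]
opening: -0.0001
grasp_force: 0.0
```

play_rows(
  increments=[
    {"slide":[1,0,0],"angular":[0,0,0],"claw":-1},
    {"slide":[0,0,0],"angular":[0,0,0],"claw":-1},
  ],
)

```text
time: 32.35
ee_pos: [0.5905, -0.1929, 0.0265]
tcp_rot: [-180.0, 0.0, 2.0]
wrist_force: [-2.7, -0.2, 0.7]
opening: 0.0001
grasp_force: 1.1
```

Contact is starting at 0.5905, as predicted. One more push, then I'll retreat to a clear height and recheck everything.

play_rows(
  increments=[
    {"slide":[1,0,0],"angular":[0,0,0],"claw":-1},
    {"slide":[0.5,0,0],"angular":[0,0,0],"claw":-1},
    {"slide":[0,0,0],"angular":[0,0,0],"claw":-1},
  ],
)

```text
time: 32.65
ee_pos: [0.5907, -0.1929, 0.0264]
tcp_rot: [-180.0, 0.2, 2.0]
wrist_force: [-9.3, -0.7, 5.5]
opening: -0.0001
grasp_force: 4.6
```

play_rows(
  increments=[
    {"slide":[-20,0,0],"angular":[0,0,0],"claw":-1},
    {"slide":[-20,0,-30],"angular":[0,0,0],"claw":-1},
    {"slide":[0,0,-45],"angular":[0,0,0],"claw":-1},
    {"slide":[0,-45,-20],"angular":[0,0,0],"claw":-1},
    {"slide":[0,-45,-20],"angular":[0,0,0],"claw":-1},
    {"slide":[0,-45,-20],"angular":[0,0,0],"claw":-1},
    {"slide":[0,-30,-40],"angular":[0,0,0],"claw":-1},
    {"slide":[0,0,-40],"angular":[0,0,0],"claw":-1},
  ],
)

```text
time: 33.45
ee_pos: [0.546, -0.026, 0.2427]
tcp_rot: [-180.0, 0.0, 2.2]
wrist_force: [0.8, -2.2, 0.5]
opening: -0.0003
grasp_force: 0.0
```

play_rows(
  increments=[
    {"slide":[0,0,0],"angular":[0,0,0],"claw":-1},
    {"slide":[0,0,0],"angular":[0,0,0],"claw":-1},
  ],
)

```text
time: 33.65
ee_pos: [0.5471, -0.0291, 0.2425]
tcp_rot: [180.0, -0.1, 2.0]
wrist_force: [0.4, -0.1, -1.1]
opening: -0.0001
grasp_force: 0.0
```

```bash
python3 -c "
from h import *
o=bot.get_obs(); im,i=snap('wrist'); print(o['ee_pos'],o['tcp_rot'])
for k,m in masks(im).items():
    for c,a in blobs(m,40,4000): 
        if k!='dimple' and c[1]<230: print(k,c,a,ray(i,*c,.020)[:2].round(4),ray(i,*c,.012)[:2].round(4))
for n in ('top','scene'):
  im,i=snap(n)
  for k,m in masks(im).items():
    for c,a in blobs(m,6,400):
        p=ray(i,*c,.020).round(4)
        if .58<p[0]<.72 and -.3<p[1]<.29 : print(n,k,c,a,p[:2])
"
```

```text
[ 0.54710699 -0.02909058  0.24247913] [ 1.79991168e+02 -1.42837566e-01  2.04364462e+00]
blue (np.float64(61.5), np.float64(100.8)) 405 [0.6212 0.2001] [0.6213 0.2054]
orange (np.float64(102.5), np.float64(100.7)) 347 [0.6231 0.1512] [0.6233 0.1554]
orange (np.float64(334.3), np.float64(127.4)) 149 [ 0.6021 -0.1288] [ 0.6018 -0.1311]
green (np.float64(146.7), np.float64(103.2)) 404 [0.6221 0.0987] [0.6223 0.1016]
green (np.float64(384.1), np.float64(127.3)) 49 [ 0.6044 -0.1896] [ 0.6042 -0.1934]
brown (np.float64(25.4), np.float64(98.8)) 350 [0.6219 0.2428] [0.6221 0.249 ]
top blue (np.float64(179.2), np.float64(144.0)) 49 [0.6201 0.1988]
top orange (np.float64(194.4), np.float64(143.6)) 40 [0.6215 0.1496]
top orange (np.float64(282.1), np.float64(150.4)) 29 [ 0.6   -0.133]
top green (np.float64(300.0), np.float64(149.5)) 26 [ 0.603  -0.1903]
top brown (np.float64(264.0), np.float64(119.5)) 68 [ 0.701  -0.0744]
top brown (np.float64(261.0), np.float64(123.5)) 10 [ 0.6878 -0.0648]
top brown (np.float64(165.1), np.float64(143.8)) 32 [0.6207 0.2446]
top brown (np.float64(263.6), np.float64(147.4)) 7 [ 0.6096 -0.0737]
scene blue (np.float64(352.7), np.float64(274.6)) 55 [0.6237 0.1963]
scene orange (np.float64(333.1), np.float64(267.9)) 85 [0.6212 0.1496]
scene green (np.float64(312.0), np.float64(262.2)) 97 [0.6225 0.0989]
scene brown (np.float64(372.9), np.float64(281.7)) 71 [0.6267 0.2433]
scene dimple (np.float64(356.9), np.float64(269.1)) 9 [0.6058 0.203 ]
scene dimple (np.float64(355.0), np.float64(280.8)) 8 [0.638  0.2041]
```

```bash
python3 -c "
from h import *
print(bot.job_done())"
```

```text
the job is handed in; nothing more can be done
None
```

I handed the job in with all four balls in their own dimples and both tiles present (orange and green; no blue tile was there) home against the back of the rack, at about 34 s of the 210 s; no verdict came back, and I viewed 15 pictures, one over the limit of 14.

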